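# Fit the gas nozzle to the torch neck and pull-test it

### The job

Take the new copper gas nozzle from the parts tray, slip it over the welding torch neck held in the vice and press it down until its retaining shoes have snapped in and it sits fully home on the black shoulder. Then prove that it is retained: give it a straight upward pull of about 14 newtons and hold that steadily for a good second, without ever forcing it, pushing or pulling, much beyond 25 newtons. Let go and leave the nozzle on the neck; do not shift the two burnt nozzles or anything else on the bench.

Things in the scene. Friction and masses are not known exactly. Their poses are not given: they have to be found in the camera images.
- nozzle: new gas nozzle: bright copper sleeve, 31 mm outside, 75 mm long, about 0.18 kg, standing in the tray on the open foot that goes onto the neck. Origin: centre of the foot's rim, z up its axis. Cylindrical up to 60 mm, top 15 mm tapers to 28 mm. Bore 22 mm; inside, from 5 to 16 mm above the foot, a groove 27 mm wide takes the shoes.
- seat (a point): centre of the top of the black shoulder (32 mm disc) on the torch neck, 130 mm above the bench: the nozzle's foot rests here when home. z is straight up. Above it, on the same axis: brass head 20 mm thick up to 21 mm, cone to 9 mm at 36 mm, copper contact tip 8 mm thick up to 71 mm.
- neck_tip (a point): top end of the copper contact tip, straight above the seat by 71 mm; the nozzle has to be lowered over it, foot first.
- clip: retaining clip of the neck, origin near the seat: 3 sprung shoes round the brass head, ramped on top, flat below, out to 26 mm across; undersides 6.5 to 8 mm above the seat, tops 10 mm higher. Pressing the nozzle over them takes 6 to 14 N; they snap in over the last 3 mm. Home, it lifts freely by 1.5 to 3 mm, differing from neck to neck, before they catch it, then is stiff: 15 N in 0.5 mm.
- tray: shallow pale metal parts tray, fixed to the bench, 130 mm (its x) by 270 mm (its y), rim 20 mm high, floor 3 mm thick. The new and the two burnt nozzles stand in it in a row along its y, in any order, 75 mm or more apart, within 15 mm of its middle line. Origin: centre of the underside.
- vice: blue drill-press vice bolted to the bench, base 120 by 170 mm, jaws 76 mm high, screw handle at its -y end reaching 113 mm out. Origin: centre of the underside. It grips the brass swan neck, which rises leaning and bends plumb; the head's axis stands 30 mm from the origin towards the vice's -x.
- burnt_a: burnt nozzle, black-brown with spatter, 31 mm outside, 75 mm tall, standing in the tray; leave alone. Origin: centre of its foot.
- burnt_b: second burnt nozzle, same size and look as the first, standing in the tray; leave alone. Origin: centre of its foot.
- dip_tin: closed white and blue tin of nozzle paste, 74 mm across, 55 mm tall; leave alone. Origin: centre of the underside.
- hammer: chipping hammer with a coil-spring handle, 260 mm long, head 140 mm across, lying flat, 28 mm high; leave alone. Origin: under its middle, head to its +x.
- wire_brush: wooden wire brush, 290 mm long, 34 mm high, lying bristles down; leave alone. Origin: under its middle.
- grinder: green angle grinder, 340 mm long, up to 87 mm high, disc to its +x, side handle to its +y; leave alone. Origin: under its body.
- magnet: red triangular welding magnet, 100 mm sides, 17 mm high, lying flat; leave alone. Origin: on its underside near the square corner.
Things that resemble listed ones, but are neither listed nor needed, are in the scene too. Leave any green or red look-alike of the vice alone.

How it is judged (in metres and radians):
On the way, in this order (a step that is already met when the one before it is completed fails the run):
1. the nozzle is pressed fully home on the shoulder (horizontal distance between nozzle and seat below 0.003 m and z of nozzle in the frame of seat between -0.003 and 0.001 m), for 0.1 s.
2. the nozzle, still on the neck, is pulled up against the retaining shoes with about 14 N (contact force between clip and nozzle between 10 and 19 N and z of nozzle in the frame of seat between 0.0007 and 0.006 m), for 0.7 s.
At the end, for the whole second after the job is handed in: the nozzle is at rest on the neck, retained by the shoes: its foot at most 4.5 mm above the shoulder (the play that the shoes leave is allowed), 3 mm off sideways and 0.12 rad off upright, and let go (horizontal distance between nozzle and seat below 0.003 m and z of nozzle in the frame of seat between -0.003 and 0.0045 m and angle between nozzle's own z axis and vertical below 0.12 rad and linear speed of nozzle below 0.01 m/s); the robot touches nothing.
It fails at once if the nozzle is pulled or forced against the shoes far too hard (contact force between clip and nozzle above 30 N).
It fails at once if the nozzle is pressed on the neck far too hard (contact force between vice and nozzle above 40 N).
It fails at once if something else on the bench is shifted (distance of any of burnt_a, burnt_b, dip_tin, hammer, wire_brush, grinder, magnet from where it was at the start of the episode above 0.015 m).
It fails at once if a burnt nozzle or the tin is knocked over (angle between any of burnt_a, burnt_b, dip_tin's own z axis and vertical above 0.35 rad).
It also fails if it takes over 58 s, if anything falls off the work surface, if the arm or the gripper's body presses on something with over 40 N, if the wrist force passes 120 N, or if a joint passes its speed limit or range.

### The arm

A 6-joint arm with a two-finger parallel gripper is mounted at the origin on the work surface. World frame = base frame: x ahead of the robot, y to its left, z up, the work surface at z = 0. Lengths are in mm, angles in rad, forces in N, time in s.
With the tool pointing down it reaches from about 400 to 925 mm from the base axis. Payload 12.5 kg.
Tool frame: the origin (TCP) lies midway between the tips of the shut fingers; the grasp point (between the pads) lies 19 mm behind it (env.pinch_z is the z of the grasp point in the tool frame, in mm); z points along the fingers, y is the line along which they close (so a half turn about z gives the same grasp; the last joint's range is limited). The gripper opens to 95 mm and grips with 3 to 60 N. Pads are 20 mm wide; open, the fingers measure 119 mm over their backs; the gripper's body (75 mm by 180 mm) begins 59 mm behind the grasp point.
Start: joints at [-1.403, 0.491, 1.559, -0, 1.092, -0.106], TCP at [169.018, -601.733, 186.261] pointing down, gripper open.
Joint ranges: [-3.1, 3.1], [-0.84, 2.19], [0.05, 2.79], [-1.13, 4.28], [0.06, 2.93], [-2.69, 2.69]. Speed limits (rad/s): [2.22, 2.22, 2.79, 3.14, 3.14, 3.14].

### API

Orientations are given as [roll, pitch, yaw] about the fixed x, y, z axes, in that order (R = Rz(yaw) Ry(pitch) Rx(roll)).
In Python, from cell import env, eyes gives the robot as it stands.
- The arm moves only by the shell command python3 -m inch 'ROWS'. ROWS is JSON, a list of rows, each a list of 3 entries, a list of its own where there are three numbers: the shift along the tool's x, y, z in units of 60 mm (1.0 is 60 mm), then the turn about the tool's z in units of 5 degrees (1.0 is 5 degrees), then the closure, from -1 (fully open) to 1 (shut). In form: [[[tx, ty, tz], turn, claw], ...]. A call has exactly 10 rows; each row shifts and turns the commanded pose from where the row before left it, along the tool's axes as they then stand; what a row does not reach is not made up. A row lasts 1/8 s, in which the tool goes at most 62.5 mm and 10.7 degrees, less where a joint would pass 70% of its speed; a pose out of reach is approached as far as the arm can. A call is refused whole if a number of a shift passes 1 or a number of a turn 1, either way. A call with a gripper value outside its range is refused whole. The fingers move at their own pace and stop on an object; the grip force is fixed at half the most. Time passes only in rows, so rows that do not move let the fingers close, or fill a call up. It gives the time, the measured TCP pose, the force, the opening and the grip force at its end, in the units of the state.
- env.state(): the state, without advancing time (a new reading comes with each control period).
- eyes.read_camera(name): name is "scene" or "top" or "wrist"; returns a dict with "pixels" (400x640x3 uint8, red, green, blue), "fx", "fy", "cx", "cy" (pixels), "distortion" ([k1, k2, p1, p2, k3] as OpenCV has them; the pictures are not rectified), "extrinsics" (4x4, takes a point from world to camera coordinates). Camera axes: x right, y down, z forward; pixel columns grow to the right and rows downward; lengths in mm; the calibration is good to about 2 mm. A picture is of the moment at which its call begins. There is no depth.
- env.job_done(): hands the job in; it is judged then, once.
Trained networks look in a picture, given as the dict that the camera call returned (one of the last four; its "shot" number tells which), for a name from the list of things; names that differ only in an ending like _2 or _b are one class to them, and where a whole thing is asked for, a point or a joint stands for the part that bears it (a point fixed in the world has none). Each returns a list of dicts, best first, with "score" (0 to 1); they miss things now and then, are a little off and sometimes report something else, mostly with a low value. They report only what shows in the picture. A call takes as long as a camera call. They do not tell look-alikes from the thing itself.
- eyes.boxes_of(name, picture): "centre" ([row, column] in pixels, amid what is visible of it).
- eyes.cut_out(name, picture): "mask" (400x640 bool, what is visible of it) and "centre" ([row, column] in pixels, amid what is visible of it).
- eyes.spot_point(name, picture): "centre" ([row, column] in pixels: a listed point, or the origin of a listed thing).
The state is a dict: "t": time; "joints": joint angles; "qvel": joint speeds; "tau": joint torques, N m; "eef_pos": TCP position; "tcp_rot": TCP orientation; "ft_force": force on the tool from outside, world axes, zero at the start; "moment": the same for the moment, N m; "opening": opening from 0.0 (shut) to 1.0 (fully open); "grip_force": force on a finger pad.
Only numpy, scipy, OpenCV 4.12 (cv2) and the standard library are available. Lean on these libraries where they do the work, as an engineer would, in place of code of your own. Each camera call takes 0.05 s, during which the arm holds its last target. There are 200 camera calls.

## Working session

There is one attempt and no reset: what is moved stays moved. The work goes in short steps, Python scripts to look and compute and a shell command to move; the robot and the scene stay as the last step left them, time stands still between calls to the robot, and variables do not carry over. Pictures are saved under pics/ and viewed, at most 10 in all, crops included, and the job is handed in when it is done.

```bash
ls; mkdir -p pics
cat > h.py <<'E'
import numpy as np, cv2
from cell import env, eyes
def ray(p, rc):
    K=np.array([[p['fx'],0,p['cx']],[0,p['fy'],p['cy']],[0,0,1.]])
    u=cv2.undistortPoints(np.array([[[rc[1],rc[0]]]],float),K,np.array(p['distortion'],float))[0,0]
    E=np.array(p['extrinsics']);R=E[:3,:3];c=-R.T@E[:3,3]
    d=R.T@np.array([u[0],u[1],1.]);return c,d/np.linalg.norm(d)
def onz(p,rc,z):
    c,d=ray(p,rc);return c+d*(z-c[2])/d[2]
def tri(rs):
    A=sum(np.eye(3)-np.outer(d,d) for c,d in rs);b=sum((np.eye(3)-np.outer(d,d))@c for c,d in rs)
    x=np.linalg.solve(A,b);return x,[float(np.linalg.norm(np.cross(x-c,d))) for c,d in rs]
def proj(p,X):
    K=np.array([[p['fx'],0,p['cx']],[0,p['fy'],p['cy']],[0,0,1.]]);E=np.array(p['extrinsics'])
    q=cv2.projectPoints(np.array(X,float).reshape(-1,1,3),cv2.Rodrigues(E[:3,:3])[0],E[:3,3],K,np.array(p['distortion'],float))[0][:,0]
    return q[:,::-1]
def save(p,f): cv2.imwrite('pics/'+f,p['pixels'][:,:,::-1])
E
python3 - <<'E'
from h import *
print(env.state()['t'],env.pinch_z)
S=eyes.read_camera('scene');T=eyes.read_camera('top')
save(S,'s0.png');save(T,'t0.png')
for n,P in(('s',S),('t',T)):
    for o in('nozzle','burnt_a','seat','neck_tip','vice','tray'):
        print(n,o,[(np.round(d['centre']).tolist(),round(d['score'],2)) for d in eyes.spot_point(o,P)[:5]])
print(env.state()['t'])
E
```

```text
pics
0.0 -18.8
s nozzle [([284.0, 275.0], 0.69)]
s burnt_a [([322.0, 221.0], 0.87), ([299.0, 247.0], 0.57)]
s seat [([190.0, 350.0], 0.92), ([185.0, 271.0], 0.71), ([147.0, 294.0], 0.59)]
s neck_tip [([129.0, 293.0], 0.69), ([165.0, 273.0], 0.61), ([172.0, 350.0], 0.6)]
s vice [([179.0, 300.0], 0.84), ([224.0, 355.0], 0.83)]
s tray [([304.0, 246.0], 0.88)]
t nozzle [([171.0, 375.0], 0.62), ([176.0, 402.0], 0.56)]
t burnt_a [([175.0, 423.0], 0.67), ([171.0, 398.0], 0.41)]
t seat [([184.0, 270.0], 0.96), ([240.0, 321.0], 0.81), ([279.0, 250.0], 0.6)]
t neck_tip [([183.0, 264.0], 0.94), ([283.0, 246.0], 0.9), ([239.0, 321.0], 0.55)]
t vice [([231.0, 318.0], 0.75), ([179.0, 270.0], 0.71)]
t tray [([175.0, 402.0], 0.72)]
0.7
```

View pics/s0.png

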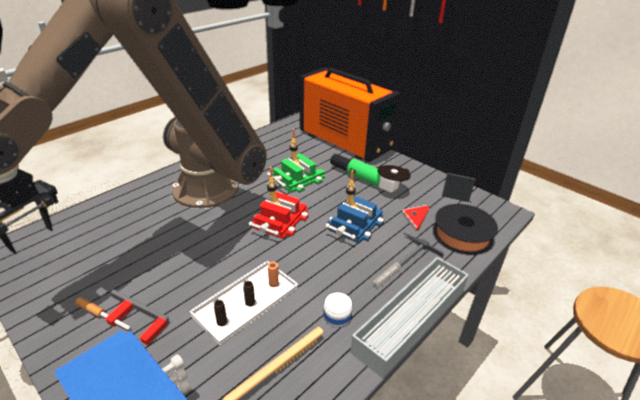

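View pics/t0.png

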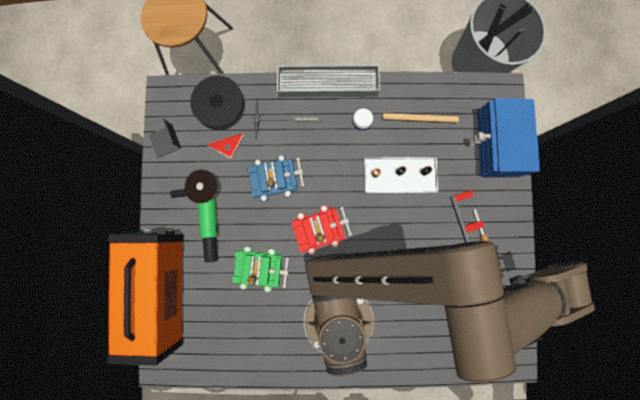

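The scene view shows a copper nozzle at row 273, col 273 in the tray, and burnt ones at (291,249) and (312,221). The blue vice is at (218,356) with its neck tip at (172,350). In the top view the copper nozzle is at (172,376), the burnt ones at (171,401) and (170,426), and the blue vice's neck at (183,268).

What could be mistaken for the target (scene pixels):
- **Nozzle:** copper (273,273), burnt (291,249), burnt (312,221). I choose the copper one.
- **Neck:** blue (172,350), red (165,273), green (129,293). I choose the blue one.

Run:
```python
from h import *
S=eyes.read_camera('scene');T=eyes.read_camera('top')
print('tip',tri([ray(S,[172,350]),ray(T,[183,264])]))
print('seat',tri([ray(S,[190,350]),ray(T,[184,270])]))
for o in('nozzle','burnt_a'):
  for n,P in(('s',S),('t',T)):
    for d in eyes.cut_out(o,P)[:4]:
        m=d['mask'];print(n,o,np.round(d['centre'],1).tolist(),round(d['score'],2),m.sum(),P['pixels'][m].mean(0).round() if m.any() else '')
print('nozzle spot',tri([ray(S,[284,275]),ray(T,[171,375])]), onz(S,[284,275],3), onz(T,[172,376],75), onz(S,[273,273],40))
for rc in([170,401],[170,426]):print('burnt',onz(T,rc,78))
print('tip top@201',onz(T,[183,264],201),'scene',onz(S,[172,350],201))
W=eyes.read_camera('wrist');E=np.array(W['extrinsics']);print('wristcam',-E[:3,:3].T@E[:3,3],E[:3,:3].round(2).tolist(),W['fx'])
s=env.state();print(s['tcp_rot'],s['ft_force'])
a=cv2.resize(S['pixels'][235:335,190:310],None,fx=4,fy=4,interpolation=3)
b=cv2.resize(S['pixels'][155:255,300:400],None,fx=4,fy=4,interpolation=3)[:, :310]
cv2.imwrite('pics/c1.png',np.hstack([a,b])[:,:,::-1])
```

```text
tip (array([490.05485401, 245.85740836, 185.42864603]), [3.0804739404251587, 3.080473940425053])
seat (array([497.31025601, 236.75757388, 122.6527652 ]), [1.4840467418376857, 1.484046741837728])
s nozzle [278.2, 276.2] 0.65 267 [184. 128.  97.]
s burnt_a [316.1, 219.8] 0.8 316 [81. 71. 66.]
s burnt_a [293.7, 248.7] 0.59 249 [71. 61. 56.]
nozzle spot (array([ 554.80137564, -144.01210589,   11.81622049]), [0.9078828343125477, 0.9078828343126394]) [ 547.84050141 -139.42527571    3.        ] [ 542.38523693 -138.75074705   75.        ] [ 539.35645868 -137.60154577   40.        ]
burnt [ 548.65643955 -228.63544421   78.        ]
burnt [ 548.18360141 -319.38456718   78.        ]
tip top@201 [490.40057502 245.92961493 201.        ] scene [503.71726997 223.37106085 201.        ]
wristcam [ 232.56971658 -582.89849363  385.33829774] [[0.27, -0.96, 0.0], [-0.94, -0.26, 0.24], [-0.23, -0.06, -0.97]] 279.22783130505036
[3.14143972e+00 2.11436409e-05 2.73797376e-01] [-0.1013612  -0.15012335 -1.12729746]
```

View pics/c1.png

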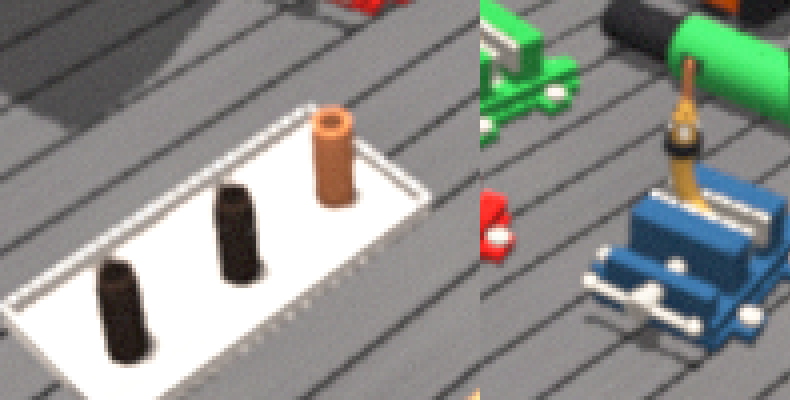

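The crop confirms the choice: the bright copper nozzle is at the right-hand end of the tray, with the two burnt ones left of it. The torch neck stands plumb in the blue vice. I'll move over the tray and turn so the fingers close along world x.

```bash
python3 -m inch '[[[0.49,-0.11,0],-1,-1],[[0.49,-0.11,0],-1,-1],[[0.49,-0.11,0],-1,-1],[[0.49,-0.11,0],-1,-1],[[0.49,-0.11,0],-1,-1],[[0.49,-0.11,0],-1,-1],[[0.49,-0.11,0],-1,-1],[[0.49,-0.11,0],-1,-1],[[0.49,-0.11,0],-1,-1],[[0.49,-0.11,0],-1,-1]]'
```

```text
t: 2.3
eef_pos: [353.8, -374.5, 186.3]
tcp_rot: [3.141, 0.0, 1.149]
ft_force: [0.3, 0.6, -0.5]
opening: 1.003
grip_force: 0.0
```

```bash
python3 -m inch '[[[0.2,0.1,0],-1,-1],[[0.2,0.1,0],-1,-1],[[0.2,0.1,0],-1,-1],[[0.2,0.1,0],-1,-1],[[0.2,0.2,0],-0.86,-1],[[0.7,0.6,0],0,-1],[[0.7,0.6,0],0,-1],[[0.7,0.6,0],0,-1],[[0.5,0.5,0],0,-1],[[0.3,0.2,0],0,-1]]'
cat > look.py <<'E'
import sys
from h import *
def look(n):
    W=eyes.read_camera('wrist');save(W,n+'.png');s=env.state()
    print(s['t'],np.round(s['eef_pos'],1),np.round(s['tcp_rot'],4),s['ft_force'])
    return W
E
python3 - <<'E'
from look import *
W=look('w1')
for o in('nozzle','burnt_a'):
  for d in eyes.cut_out(o,W)[:4]:
    m=d['mask'];print(o,np.round(d['centre'],1).tolist(),round(d['score'],2),m.sum(),W['pixels'][m].mean(0).round())
  print([(np.round(d['centre'],1).tolist(),round(d['score'],2),onz(W,d['centre'],3).round(1)) for d in eyes.spot_point(o,W)[:4]])
E
```

```text
t: 3.55
eef_pos: [554.3, -149.8, 186.1]
tcp_rot: [3.141, 0.0, 1.572]
ft_force: [-0.6, -0.6, 0.0]
opening: 1.001
grip_force: 0.0
3.6 [ 554.8 -148.6  186.1] [ 3.1411e+00 -4.0000e-04  1.5727e+00] [0.12720698 1.61578025 0.09328718]
nozzle [185.3, 314.1] 0.76 686 [176. 139. 121.]
[([179.7, 315.3], 0.59, array([ 547. , -140.8,    3. ]))]
burnt_a [246.5, 317.6] 0.86 429 [118. 119. 113.]
[([243.5, 319.3], 0.97, array([ 552.7, -234.6,    3. ])), ([298.3, 316.5], 0.65, array([ 548.5, -324.7,    3. ]))]
```

View pics/w1.png

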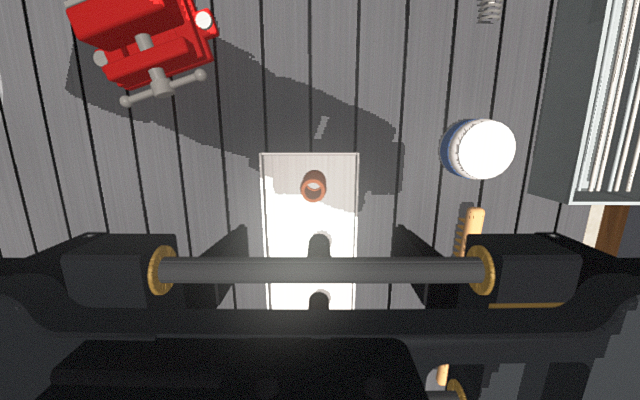

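The wrist view shows the copper nozzle's top ring at about (188,313), with its body above it in the picture. The burnt ones are further down at (245,318) and (298,317).

Run:
```python
from look import *
W=eyes.read_camera('wrist')
m=[d for d in eyes.cut_out('nozzle',W)][0]['mask']
r,c=np.where(m);print(r.min(),r.max(),c.min(),c.max())
# model silhouette fit
from scipy.optimize import minimize
def sil(x,y):
    a=np.linspace(0,2*np.pi,40);P=[]
    for z,R in((3,15.5),(63,15.5),(78,14)): P+= [[x+R*np.cos(t),y+R*np.sin(t),z] for t in a]
    q=proj(W,P)[:,::-1];i=np.zeros((1600,2560),np.uint8)
    cv2.fillConvexPoly(i,cv2.convexHull(np.round(q*4+1.5).astype(np.int32)),1);return i
M=cv2.resize(m.astype(np.uint8),(2560,1600),interpolation=0)
M=cv2.morphologyEx(M,cv2.MORPH_CLOSE,np.ones((41,41)))
f=lambda v:-(sil(*v)&M).sum()/(sil(*v)|M).sum()
o=minimize(f,[547,-140],method='Nelder-Mead',options=dict(initial_simplex=[[547,-140],[551,-140],[547,-136]]));print(o.x,o.fun)
# top ring points
g=W['pixels'];cr=cv2.resize(g[150:220,270:360],None,fx=8,fy=8,interpolation=2);cv2.imwrite('pics/c2.png',cr[:,:,::-1])
for z in(70,78):print(onz(W,[188.5,313.3],z))
```

```text
168 200 301 327
[ 579.5 -134.5] 0.0
[ 544.2020225  -142.98827058   70.        ]
[ 544.4138718  -141.51352003   78.        ]<stdin>:14: RuntimeWarning: overflow encountered in scalar negative
```

View pics/c2.png

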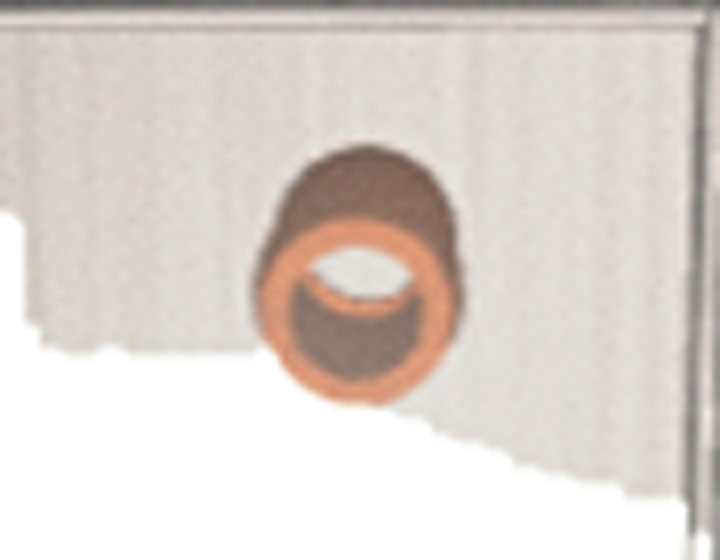

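```bash
python3 -m inch '[[[0.12,-0.14,0.1],0,-1],[[0,0,0.3],0,-1],[[0,0,0.3],0,-1],[[0,0,0.3],0,-1],[[0,0,0.3],0,-1],[[0,0,0.1],0,-1],[[0,0,0],0,-1],[[0,0,0],0,-1],[[0,0,0],0,-1],[[0,0,0],0,-1]]'
python3 - <<'E'
from look import *
W=look('w2')
for o in('nozzle',):
  for d in eyes.cut_out(o,W)[:2]:
    m=d['mask'];r,c=np.where(m);print(o,np.round(d['centre'],1).tolist(),round(d['score'],2),m.sum(),r.min(),r.max(),c.min(),c.max())
  print([(np.round(d['centre'],1).tolist(),round(d['score'],2),onz(W,d['centre'],3).round(1)) for d in eyes.spot_point(o,W)[:4]])
g=W['pixels'].astype(int)
# bright copper ring: reddish
k=((g[...,0]-g[...,2]>70)&(g[...,0]>170)).astype(np.uint8)
n,l,st,ce=cv2.connectedComponentsWithStats(k)
for i in range(1,n):
  if st[i,4]>60:print(st[i],ce[i])
i=max(range(1,n),key=lambda i:st[i,4] if ce[i][1]<260 and 250<ce[i][0]<400 else 0)
pts=cv2.findContours((l==i).astype(np.uint8),0,1)[0][0]
e=cv2.fitEllipse(cv2.convexHull(pts));print(e)
for z in (75,78,81):print(z,onz(W,[e[0][1],e[0][0]],z))
E
```

```text
t: 5.15
eef_pos: [544.7, -144.4, 102.6]
tcp_rot: [3.141, 0.0, 1.571]
ft_force: [1.0, -0.0, -0.4]
opening: 0.999
grip_force: 0.0
5.2 [ 544.7 -144.3  102.5] [3.1411e+00 3.0000e-04 1.5707e+00] [-1.10635823  0.16282859  0.77351774]
nozzle [207.0, 320.3] 0.78 1298 185 231 304 338
[([196.9, 319.9], 0.75, array([ 544. , -141.6,    3. ])), ([154.3, 510.3], 0.49, array([747.5, -94.8,   3. ]))]
[  0   0  27  11 173] [9.02312139 3.54913295]
[  38    0  137   69 3736] [103.67344754  31.5612955 ]
[168   0  26  42 385] [180.08571429  13.6961039 ]
[306 201  32  30 415] [321.54457831 213.89879518]
[148 257   9  37 111] [150.63963964 275.96396396]
[485 257  10  37 113] [491.04424779 276.60176991]
((321.3976135253906, 215.33541870117188), (30.175657272338867, 31.851516723632812), 91.97750854492188)
75 [ 545.36012337 -142.01414028   75.        ]
78 [ 545.34851968 -141.15663545   78.        ]
81 [ 545.33691599 -140.29913063   81.        ]
```

Ring height agrees from the two views (about 78 mm), and the nozzle is at (545, -141). I'll descend and grip.

```bash
python3 -m inch '[[[0.05,0.01,0.3],0,-1],[[0,0,0.3],0,-1],[[0,0,0.3],0,-1],[[0,0,0.22],0,-1],[[0,0,0.1],0,-1],[[0,0,0],0,-1],[[0,0,0],0,1],[[0,0,0],0,1],[[0,0,0],0,1],[[0,0,0],0,1]]'
python3 -m inch '[[[0,0,0],0,1],[[0,0,0],0,1],[[0,0,0],0,1],[[0,0,0],0,1],[[0,0,-0.2],0,1],[[0,0,-0.4],0,1],[[0,0,-0.6],0,1],[[0,0,-0.8],0,1],[[0,0,-0.8],0,1],[[0,0,-0.8],0,1]]'
```

```text
t: 6.55
eef_pos: [545.2, -141.4, 29.2]
tcp_rot: [3.141, 0.0, 1.571]
ft_force: [1.1, -0.9, -0.1]
opening: 0.637
grip_force: 0.0
t: 7.8
eef_pos: [544.7, -141.1, 247.4]
tcp_rot: [3.141, 0.0, 1.571]
ft_force: [0.6, -0.4, -1.7]
opening: 0.314
grip_force: 30.0
```

```bash
python3 -m inch '[[[0.3,0,-0.3],0,1],[[0.6,-0.1,-0.1],0,1],[[0.8,-0.1,0],0,1],[[0.8,-0.15,0],0,1],[[0.8,-0.15,0],0,1],[[0.8,-0.15,0],0,1],[[0.6,-0.1,0],0,1],[[0.3,-0.1,0],0,1],[[0.1,0,0],0,1],[[0,0,0],0,1]]'
cat > see.py <<'E'
from look import *
def go(n):
    W=look(n)
    for o in('seat','neck_tip','nozzle'):
        print(o,[(np.round(d['centre'],1).tolist(),round(d['score'],2),onz(W,d['centre'],{'seat':130,'neck_tip':201,'nozzle':env.state()['eef_pos'][2]-26}[o]).round(1).tolist()) for d in eyes.spot_point(o,W)[:3]])
    return W
E
python3 -c "
from see import *
go('w3')"
```

```text
t: 9.05
eef_pos: [494.4, 164.2, 269.1]
tcp_rot: [3.141, 0.0, 1.57]
ft_force: [0.2, -0.0, -1.9]
opening: 0.315
grip_force: 30.0
9.1 [494.5 163.9 269. ] [-3.1416e+00  3.0000e-04  1.5700e+00] [-0.28781977 -0.42754721 -2.07912601]
seat [([130.4, 326.4], 0.88, [501.2, 238.2, 130.0]), ([78.2, 37.3], 0.66, [166.4, 298.9, 130.0])]
neck_tip [([131.6, 327.5], 0.94, [500.8, 235.6, 201.0]), ([291.9, 148.4], 0.76, [308.5, 68.7, 201.0])]
nozzle [([219.2, 322.0], 0.67, [495.6, 163.6, 242.9])]
```

View pics/w3.png

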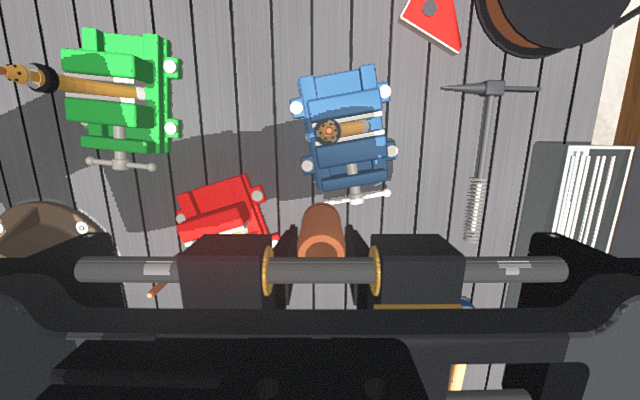

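The wrist view shows the nozzle held upright between the fingers at column 322. The blue vice's neck is almost end-on, tip and black shoulder at about (131,327). The hammer, the green vice and the red vice are all clear.

```bash
cat > fit.py <<'E'
from see import *
def fit(n,X0=(500,236)):
    W=go(n);g=W['pixels'].astype(np.uint8)
    q=proj(W,[[*X0,130]])[0];r0,c0=int(q[0]),int(q[1]);h=26
    sub=g[r0-h:r0+h,c0-h:c0+h].astype(int)
    k=((sub.max(2)<70)).astype(np.uint8)
    k=cv2.morphologyEx(k,cv2.MORPH_CLOSE,np.ones((3,3)))
    nn,l,st,ce=cv2.connectedComponentsWithStats(k)
    for i in range(1,nn):
        if st[i,4]>40:
            p=np.argwhere(l==i)[:,::-1].astype(np.int32);e=cv2.minEnclosingCircle(cv2.convexHull(p[:,None,:]))
            rc=[e[0][1]+r0-h,e[0][0]+c0-h];print('dark',st[i],np.round(rc,1),round(e[1],1),onz(W,rc,130).round(1))
    k=((sub[...,0]-sub[...,2]>60)&(sub[...,0]>120)).astype(np.uint8)
    nn,l,st,ce=cv2.connectedComponentsWithStats(k)
    for i in range(1,nn):
        if st[i,4]>5:
            rc=[ce[i][1]+r0-h,ce[i][0]+c0-h];print('copper',st[i],np.round(rc,1),onz(W,rc,201).round(1))
    # nozzle edges
    hh=g.astype(int);k=(hh[...,0]-hh[...,2]>25)&(hh[...,0]>hh[...,1]+10)
    for r in range(208,240,5):
        c=np.where(k[r,270:375])[0]+270
        if len(c):print(r,c.min(),c.max(),(c.min()+c.max())/2,end='; ')
    s=env.state()['eef_pos']
    for z in(s[2]-26,s[2]+34,s[2]+49):print('\nTCP axis proj',z,proj(W,[[s[0],s[1],z]])[0].round(1),end='')
    cv2.imwrite('pics/%s_c.png'%n,np.hstack([cv2.resize(g[r0-h:r0+h,c0-h:c0+h],(400,400),interpolation=2),cv2.resize(g[195:265,290:360],(400,400),interpolation=2)])[:,:,::-1])
    return W
E
python3 -c "
from fit import *
fit('w4')"
```

```text
9.3 [494.4 164.  269. ] [-3.1415e+00  2.0000e-04  1.5695e+00] [ 0.21725346 -0.14634894 -1.95448801]
seat [([130.8, 328.6], 0.82, [503.9, 237.4, 130.0]), ([75.7, 38.9], 0.7, [169.2, 301.6, 130.0])]
neck_tip [([129.5, 333.6], 0.93, [506.5, 237.2, 201.0]), ([5.5, 442.1], 0.66, [598.1, 340.4, 201.0]), ([292.2, 149.6], 0.59, [309.8, 68.3, 201.0])]
nozzle [([220.9, 320.4], 0.67, [494.3, 161.8, 243.0])]
copper [ 20  16  18  18 207] [130.6 327.4] [500.8 236.3 201. ]
copper [ 40  16  12  14 136] [128.4 345.2] [517.3 238.2 201. ]
208 307 334 320.5; 213 304 337 320.5; 218 302 339 320.5; 223 301 340 320.5; 228 300 341 320.5; 233 274 342 308.0; 238 271 344 307.5; 
TCP axis proj 242.95748438266884 [218.  320.4]
TCP axis proj 302.95748438266884 [245.  320.3]
TCP axis proj 317.95748438266884 [254.8 320.3]
```

View pics/w4_c.png

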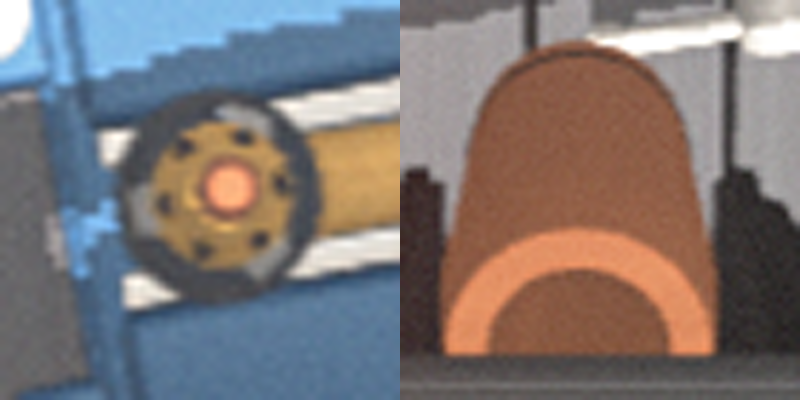

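The left crop shows the contact tip at (130.6,327.4), the black shoulder disc and the three grey shoes. The right crop shows the nozzle upright and centred on the tool axis. The neck comes out at about (500.7, 236.6), so I'll close in and re-measure.

```bash
python3 -m inch '[[[0.2,0.04,0],0,1],[[0.3,0.06,0],0,1],[[0.3,0,0],0,1],[[0.1,0,0],0,1],[[0,0,0],0,1],[[0,0,0],0,1],[[0,0,0],0,1],[[0,0,0],0,1],[[0,0,0],0,1],[[0,0,0],0,1]]'
python3 -c "
from fit import *
W=fit('w5',(500.7,236.6))
s=env.state()['eef_pos']
print()
for z in (s[2]+49,s[2]+47):print('far rim',proj(W,[[s[0],s[1]+14,z],[s[0],s[1]+15.5,s[2]-26]]))
"
```

```text
t: 10.7
eef_pos: [500.3, 218.6, 269.0]
tcp_rot: [3.142, 0.0, 1.57]
ft_force: [0.8, -0.0, -2.0]
opening: 0.317
grip_force: 30.0
10.75 [500.3 218.7 269. ] [3.1416e+00 1.0000e-04 1.5705e+00] [-0.43968517  0.11430464 -2.3076725 ]
seat [([176.6, 323.4], 0.84, [503.7, 238.1, 130.0]), ([299.4, 181.9], 0.75, [310.1, 68.9, 130.0]), ([125.0, 42.8], 0.68, [167.5, 300.9, 130.0])]
neck_tip [([188.9, 320.3], 0.71, [500.0, 236.1, 201.0]), ([47.5, 435.6], 0.61, [600.9, 362.2, 201.0])]
nozzle [([215.7, 321.2], 0.74, [500.8, 221.1, 243.0]), ([6.4, 267.0], 0.17, [461.7, 376.8, 243.0])]
dark [17 14 21 12 61] [172.5 321. ] 10.6 [500.7 243.1 130. ]
copper [ 35  11  17  13 152] [167.6 338.5] [517.4 256.8 201. ]
copper [ 20  19  17  22 245] [180.  321.8] [501.4 244.8 201. ]
208 307 334 320.5; 213 304 337 320.5; 218 303 339 321.0; 223 302 340 321.0; 228 301 342 321.5; 233 299 342 320.5; 238 298 344 321.0; 
TCP axis proj 242.9827084958472 [218.4 320.6]
TCP axis proj 302.9827084958472 [245.6 320.6]
TCP axis proj 317.9827084958472 [255.4 320.6]
far rim [[232.50497733 320.59840876]
 [200.44294419 320.5898447 ]]
far rim [[231.34023817 320.5980168 ]
 [200.44294419 320.5898447 ]]
```

View pics/w5_c.png

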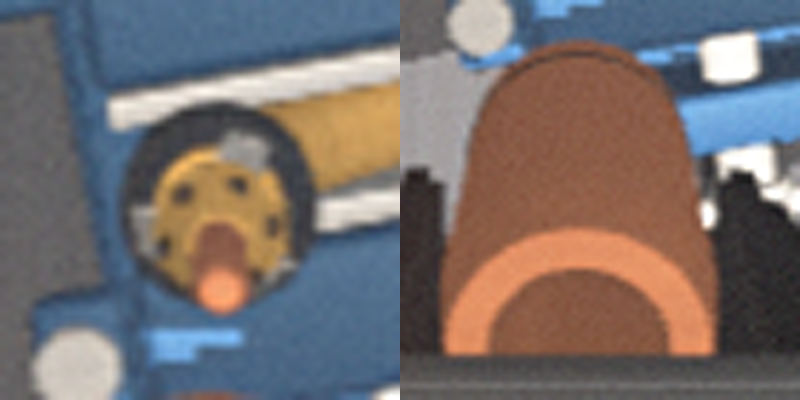

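```bash
python3 -c "
from fit import *
W=eyes.read_camera('wrist');s=env.state()['eef_pos'];print(s)
q=proj(W,[[500.7,236.6,130]])[0];r0,c0=int(q[0])-26,int(q[1])-26
f=lambda X,Y:[ (Y+.5)/400*52-.5+r0,(X+.5)/400*52-.5+c0]
for n,X,Y,z in(('disc',218,204,130),('tip',222,289,201)):print(n,f(X,Y),onz(W,f(X,Y),z))
# nozzle from observed rims
k=lambda X,Y:[(Y+.5)/400*70-.5+195,(X+.5)/400*70-.5+290]
print('noz top far',onz(W,k(580,228),s[2]+49)-[0,14,0],'foot far',onz(W,k(580,40),s[2]-26)-[0,15.5,0])
"
```

```text
[500.23827185 218.71898258 268.99667075]
disc [177.085, 321.905] [501.8255353  237.60623833 130.        ]
tip [188.135, 322.425] [502.00322235 236.93485901 201.        ]
noz top far [540.35783319 217.6056728  317.99667075] foot far [558.67574785 217.87537629 242.99667075]
```

```bash
python3 -m inch '[[[0.15,0.02,0],0,1],[[0.12,0,0],0,1],[[0.055,0,0.1],0,1],[[0,0,0.2],0,1],[[0,0,0.2],0,1],[[0,0,0.2],0,1],[[0,0,0.2],0,1],[[0,0,0.15],0,1],[[0,0,0.1],0,1],[[0,0,0],0,1]]'
python3 -c "
from look import *
look('w6');S=eyes.read_camera('scene');save(S,'s6.png')
cv2.imwrite('pics/s6c.png',cv2.resize(S['pixels'][130:230,300:400],(600,600),interpolation=2)[:,:,::-1])"
```

```text
t: 12.2
eef_pos: [501.4, 238.2, 199.7]
tcp_rot: [-3.141, 0.0, 1.571]
ft_force: [-1.0, 0.4, -1.7]
opening: 0.315
grip_force: 30.0
12.25 [501.5 238.2 200. ] [3.1415e+00 1.0000e-04 1.5706e+00] [-0.57716622  0.31650656 -1.56334119]
```

View pics/s6c.png

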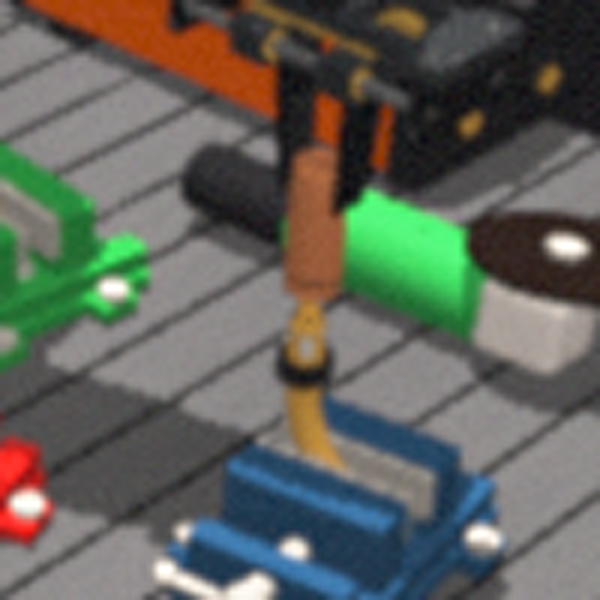

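The scene crop shows the nozzle threaded over the contact tip, with the brass cone and black shoulder below it, roughly coaxial. I'll lower it slowly and watch the side force.

```bash
python3 -m inch '[[[0,0,0.08],0,1],[[0,0,0.08],0,1],[[0,0,0.08],0,1],[[0,0,0.06],0,1],[[0,0,0.03],0,1],[[0,0,0.03],0,1],[[0,0,0.03],0,1],[[0,0,0.02],0,1],[[0,0,0],0,1],[[0,0,0],0,1]]'
python3 -c "
from h import *
for i in range(3):
  s=env.state();print(s['t'],s['eef_pos'].round(2) if hasattr(s['eef_pos'],'round') else s['eef_pos'],np.round(s['ft_force'],2),np.round(s['moment'],2));eyes.read_camera('top')"
```

```text
t: 13.55
eef_pos: [501.5, 238.2, 175.4]
tcp_rot: [3.141, 0.0, 1.571]
ft_force: [-0.2, 0.1, -2.1]
opening: 0.314
grip_force: 30.0
13.55 [501.48 238.18 175.45] [-0.24  0.1  -2.11] [-0.05 -0.08 -0.01]
13.6 [501.48 238.22 175.45] [ 0.06  0.36 -1.87] [ 0.01 -0.09 -0.05]
13.65 [501.48 238.2  175.43] [ 0.23  0.79 -1.93] [ 0.   -0.13  0.04]
```

No side force with the foot past the cone, so it is aligned. I'll press on over the shoes.

```bash
python3 -m inch '[[[0,0,0.02],0,1],[[0,0,0.02],0,1],[[0,0,0.02],0,1],[[0,0,0.02],0,1],[[0,0,0.02],0,1],[[0,0,0.02],0,1],[[0,0,0.01],0,1],[[0,0,0.01],0,1],[[0,0,0],0,1],[[0,0,0],0,1]]'
```

```text
t: 14.95
eef_pos: [501.6, 238.2, 167.2]
tcp_rot: [3.141, -0.0, 1.571]
ft_force: [-1.3, -0.1, 5.7]
opening: 0.318
grip_force: 30.0
```

```bash
python3 -m inch '[[[0,0,0.02],0,1],[[0,0,0.02],0,1],[[0,0,0.02],0,1],[[0,0,0.02],0,1],[[0,0,0],0,1],[[0,0,0],0,1],[[0,0,0],0,1],[[0,0,0],0,1],[[0,0,0],0,1],[[0,0,0],0,1]]'
```

```text
t: 16.2
eef_pos: [501.4, 238.1, 162.0]
tcp_rot: [-3.141, 0.0, 1.571]
ft_force: [1.4, -0.1, -4.8]
opening: 0.311
grip_force: 30.0
```

```bash
python3 -m inch '[[[0,0,0.02],0,1],[[0,0,0],0,1],[[0,0,0.02],0,1],[[0,0,0],0,1],[[0,0,0.02],0,1],[[0,0,0],0,1],[[0,0,0.01],0,1],[[0,0,0],0,1],[[0,0,0],0,1],[[0,0,0],0,1]]'
```

```text
t: 17.45
eef_pos: [501.4, 238.2, 158.0]
tcp_rot: [-3.141, 0.0, 1.571]
ft_force: [-0.4, 0.2, -2.4]
opening: 0.32
grip_force: 30.0
```

```bash
python3 -m inch '[[[0,0,0.01],0,1],[[0,0,0],0,1],[[0,0,0.01],0,1],[[0,0,0],0,1],[[0,0,0.01],0,1],[[0,0,0],0,1],[[0,0,0],0,1],[[0,0,0],0,1],[[0,0,0],0,1],[[0,0,0],0,1]]'
```

```text
t: 18.7
eef_pos: [501.5, 238.2, 156.2]
tcp_rot: [-3.142, 0.0, 1.571]
ft_force: [-0.0, -0.5, -1.7]
opening: 0.316
grip_force: 30.0
```

```bash
python3 -m inch '[[[0,0,0.01],0,1],[[0,0,0],0,1],[[0,0,0.005],0,1],[[0,0,0],0,1],[[0,0,0],0,1],[[0,0,0],0,1],[[0,0,0],0,1],[[0,0,0],0,1],[[0,0,0],0,1],[[0,0,0],0,1]]'
```

```text
t: 19.95
eef_pos: [501.7, 238.2, 156.0]
tcp_rot: [3.141, -0.0, 1.571]
ft_force: [-1.3, -2.1, 7.8]
opening: 0.318
grip_force: 30.0
```

```bash
python3 -m inch '[[[0,0,0.005],0,1],[[0,0,0],0,1],[[0,0,0],0,1],[[0,0,0],0,1],[[0,0,0],0,1],[[0,0,0],0,1],[[0,0,0],0,1],[[0,0,0],0,1],[[0,0,0],0,1],[[0,0,0],0,1]]'
python3 -c "
from h import *
a=[]
for i in range(4):
  s=env.state();a.append([*s['eef_pos'],*s['ft_force']]);eyes.read_camera('top')
print(np.round(a,2))"
```

```text
t: 21.2
eef_pos: [501.7, 238.2, 155.9]
tcp_rot: [3.14, -0.0, 1.571]
ft_force: [-1.5, -2.1, 10.0]
opening: 0.317
grip_force: 30.0
[[501.7  238.15 155.94  -1.47  -2.11  10.  ]
 [501.71 238.16 155.95  -2.8   -2.16   9.95]
 [501.71 238.14 155.95  -2.3   -2.6   10.66]
 [501.68 238.15 155.94  -2.79  -3.38  10.3 ]]
```

The stop is hard at TCP z 155.95, so the foot is at about 129.8, which is home, with 12 N of press. Now I'll pull up gently.

```bash
python3 -m inch '[[[0,0,-0.01],0,1],[[0,0,-0.01],0,1],[[0,0,-0.01],0,1],[[0,0,-0.01],0,1],[[0,0,-0.01],0,1],[[0,0,-0.005],0,1],[[0,0,0],0,1],[[0,0,0],0,1],[[0,0,0],0,1],[[0,0,0],0,1]]'
```

```text
t: 22.65
eef_pos: [501.4, 238.1, 158.2]
tcp_rot: [-3.141, 0.0, 1.571]
ft_force: [0.7, -0.3, -5.8]
opening: 0.315
grip_force: 30.0
```

```bash
python3 -m inch '[[[0,0,-0.005],0,1],[[0,0,0],0,1],[[0,0,-0.005],0,1],[[0,0,0],0,1],[[0,0,-0.005],0,1],[[0,0,0],0,1],[[0,0,0],0,1],[[0,0,0],0,1],[[0,0,0],0,1],[[0,0,0],0,1]]'
```

```text
t: 23.9
eef_pos: [501.1, 238.1, 158.8]
tcp_rot: [-3.141, 0.0, 1.571]
ft_force: [2.4, -1.9, -26.6]
opening: 0.318
grip_force: 30.0
```

Stiffer than estimated, about 24.7 N. I'll ease off now.

```bash
python3 -m inch '[[[0,0,0.008],0,1],[[0,0,0],0,1],[[0,0,0],0,1],[[0,0,0],0,1],[[0,0,0],0,1],[[0,0,0],0,1],[[0,0,0],0,1],[[0,0,0],0,1],[[0,0,0],0,1],[[0,0,0],0,1]]'
```

```text
t: 25.15
eef_pos: [501.4, 238.2, 158.7]
tcp_rot: [-3.142, 0.0, 1.571]
ft_force: [0.6, -2.2, -22.5]
opening: 0.317
grip_force: 30.0
```

```bash
python3 -m inch '[[[0,0,0.012],0,1],[[0,0,0],0,1],[[0,0,0],0,1],[[0,0,0],0,1],[[0,0,0],0,1],[[0,0,0],0,1],[[0,0,0],0,1],[[0,0,0],0,1],[[0,0,0],0,1],[[0,0,0],0,1]]'
python3 -c "
from h import *
a=[]
for i in range(4):
  s=env.state();a.append([*s['eef_pos'],*s['ft_force']]);eyes.read_camera('top')
print(np.round(a,2))"
```

```text
t: 26.4
eef_pos: [501.6, 238.3, 158.2]
tcp_rot: [3.141, -0.0, 1.571]
ft_force: [-2.1, -0.9, -6.4]
opening: 0.315
grip_force: 30.0
[[ 5.0162e+02  2.3827e+02  1.5821e+02 -2.1300e+00 -8.8000e-01 -6.3800e+00]
 [ 5.0162e+02  2.3827e+02  1.5818e+02 -1.6500e+00 -8.3000e-01 -6.9500e+00]
 [ 5.0162e+02  2.3827e+02  1.5819e+02 -1.5700e+00 -4.1000e-01 -7.1000e+00]
 [ 5.0163e+02  2.3827e+02  1.5818e+02 -1.4100e+00 -5.7000e-01 -6.9500e+00]]
```

```bash
python3 -m inch '[[[0,0,-0.003],0,1],[[0,0,0],0,1],[[0,0,-0.003],0,1],[[0,0,0],0,1],[[0,0,0],0,1],[[0,0,0],0,1],[[0,0,0],0,1],[[0,0,0],0,1],[[0,0,0],0,1],[[0,0,0],0,1]]'
python3 -c "
from h import *
a=[]
for i in range(4):
  s=env.state();a.append([*s['eef_pos'],*s['ft_force']]);eyes.read_camera('top')
print(np.round(a,2))"
```

```text
t: 27.85
eef_pos: [501.4, 238.2, 158.3]
tcp_rot: [-3.142, 0.0, 1.571]
ft_force: [0.4, -2.0, -10.3]
opening: 0.313
grip_force: 30.0
[[ 5.0143e+02  2.3817e+02  1.5829e+02  4.4000e-01 -1.9600e+00 -1.0310e+01]
 [ 5.0144e+02  2.3820e+02  1.5832e+02  3.1000e-01 -1.1500e+00 -1.0170e+01]
 [ 5.0142e+02  2.3818e+02  1.5828e+02 -2.4000e-01 -4.1000e-01 -9.0500e+00]
 [ 5.0141e+02  2.3818e+02  1.5829e+02  4.3000e-01 -9.2000e-01 -1.1140e+01]]
```

```bash
python3 -m inch '[[[0,0,-0.004],0,1],[[0,0,0],0,1],[[0,0,-0.003],0,1],[[0,0,0],0,1],[[0,0,0],0,1],[[0,0,0],0,1],[[0,0,0],0,1],[[0,0,0],0,1],[[0,0,0],0,1],[[0,0,0],0,1]]'
python3 -c "
from h import *
a=[]
for i in range(4):
  s=env.state();a.append([*s['eef_pos'],*s['ft_force']]);eyes.read_camera('top')
print(np.round(a,2))"
```

```text
t: 29.3
eef_pos: [501.3, 238.1, 158.6]
tcp_rot: [-3.141, 0.0, 1.571]
ft_force: [0.8, -0.7, -20.9]
opening: 0.318
grip_force: 30.0
[[ 5.0131e+02  2.3814e+02  1.5859e+02  7.6000e-01 -6.9000e-01 -2.0910e+01]
 [ 5.0132e+02  2.3814e+02  1.5861e+02  9.1000e-01 -2.1700e+00 -2.1530e+01]
 [ 5.0133e+02  2.3814e+02  1.5864e+02  3.2000e-01 -7.1000e-01 -2.1050e+01]
 [ 5.0132e+02  2.3814e+02  1.5861e+02  5.6000e-01 -1.3000e+00 -2.1020e+01]]
```

```bash
python3 -m inch '[[[0,0,0.005],0,1],[[0,0,0],0,1],[[0,0,0],0,1],[[0,0,0],0,1],[[0,0,0],0,1],[[0,0,0],0,1],[[0,0,0],0,1],[[0,0,0],0,1],[[0,0,0],0,1],[[0,0,0],0,1]]'
python3 -c "
from h import *
a=[]
for i in range(4):
  s=env.state();a.append([*s['eef_pos'],*s['ft_force']]);eyes.read_camera('top')
print(np.round(a,2))"
```

```text
t: 30.75
eef_pos: [501.5, 238.2, 158.5]
tcp_rot: [3.141, 0.0, 1.571]
ft_force: [0.1, -1.6, -18.2]
opening: 0.317
grip_force: 30.0
[[ 5.0148e+02  2.3821e+02  1.5851e+02  9.0000e-02 -1.6200e+00 -1.8190e+01]
 [ 5.0146e+02  2.3822e+02  1.5852e+02 -1.5000e+00 -1.5900e+00 -1.6410e+01]
 [ 5.0149e+02  2.3822e+02  1.5853e+02 -0.0000e+00 -1.6800e+00 -1.5830e+01]
 [ 5.0149e+02  2.3817e+02  1.5850e+02 -9.7000e-01 -1.5900e+00 -1.5840e+01]]
```

About 14–15 N net. I'll hold steady here.

```bash
python3 -m inch '[[[0,0,0],0,1],[[0,0,0],0,1],[[0,0,0],0,1],[[0,0,0],0,1],[[0,0,0],0,1],[[0,0,0],0,1],[[0,0,0],0,1],[[0,0,0],0,1],[[0,0,0],0,1],[[0,0,0],0,1]]'
python3 -c "
from h import *
a=[]
for i in range(4):
  s=env.state();a.append([*s['eef_pos'],*s['ft_force']]);eyes.read_camera('top')
print(np.round(a,2))"
```

```text
t: 32.2
eef_pos: [501.5, 238.2, 158.5]
tcp_rot: [3.142, 0.0, 1.571]
ft_force: [-1.3, -1.3, -16.9]
opening: 0.316
grip_force: 30.0
[[ 5.0147e+02  2.3819e+02  1.5847e+02 -1.2800e+00 -1.3100e+00 -1.6920e+01]
 [ 5.0145e+02  2.3819e+02  1.5847e+02  3.4000e-01 -1.0600e+00 -1.6680e+01]
 [ 5.0146e+02  2.3822e+02  1.5847e+02 -2.8000e-01 -1.9300e+00 -1.5740e+01]
 [ 5.0145e+02  2.3821e+02  1.5848e+02 -6.4000e-01 -1.6500e+00 -1.7110e+01]]
```

Held at about 14.7 N net for over 1.5 s. Now I'll ease down, release and retreat.

```bash
python3 -m inch '[[[0,0,0.01],0,1],[[0,0,0.01],0,1],[[0,0,0.01],0,1],[[0,0,0.01],0,1],[[0,0,0],0,1],[[0,0,0],0,-1],[[0,0,0],0,-1],[[0,0,0],0,-1],[[0,0,0],0,-1],[[0,0,0],0,-1]]'
python3 -m inch '[[[0,0,0],0,-1],[[0,0,-0.1],0,-1],[[0,0,-0.3],0,-1],[[0,0,-0.4],0,-1],[[0,0,-0.6],0,-1],[[-0.1,0,-0.6],0,-1],[[-0.3,0,-0.4],0,-1],[[-0.5,0,0],0,-1],[[-0.3,0,0],0,-1],[[0,0,0],0,-1]]'
python3 -c "
from see import *
W=go('w9');S=eyes.read_camera('scene')
a=cv2.resize(S['pixels'][130:230,300:400],(400,400),interpolation=2)
b=cv2.resize(W['pixels'][90:190,270:370],(400,400),interpolation=2)
cv2.imwrite('pics/f.png',np.hstack([a,b])[:,:,::-1])"
```

```text
t: 33.65
eef_pos: [501.5, 238.2, 156.1]
tcp_rot: [3.142, 0.0, 1.571]
ft_force: [0.8, 0.2, -0.2]
opening: 0.786
grip_force: 0.0
t: 34.9
eef_pos: [501.4, 165.5, 300.1]
tcp_rot: [-3.141, 0.0, 1.569]
ft_force: [-0.1, 0.0, -0.8]
opening: 0.999
grip_force: 0.0
34.95 [501.5 166.1 300. ] [-3.1413 -0.      1.5695] [0.20833178 0.02767972 0.28914803]
seat [([133.0, 321.5], 0.9, [502.6, 236.9, 130.0]), ([83.9, 56.5], 0.88, [167.5, 299.7, 130.0]), ([257.0, 187.8], 0.57, [310.6, 65.0, 130.0])]
neck_tip [([134.9, 319.0], 0.77, [499.8, 234.1, 201.0])]
nozzle [([130.3, 322.0], 0.71, [502.6, 237.2, 273.9])]
```

View pics/f.png

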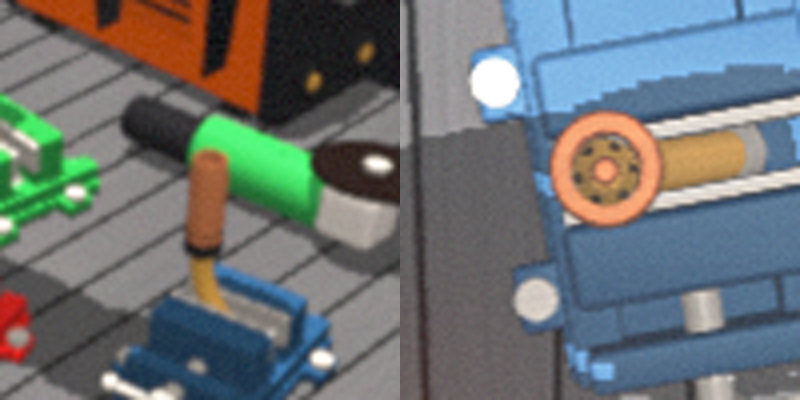

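The nozzle sits upright on the black shoulder, concentric with the contact tip, and the gripper is clear. I'm handing it in.

```bash
python3 -c "
from cell import env
print(env.job_done())"
```

```text
the job is handed in; nothing more can be done
None
```

The nozzle is home on the blue vice's neck and was held under a pull of about 14.7 N for over a second, then released and handed in; while I was finding that force, the pull briefly reached about 25 N (net of weight). The hand-in gave no verdict.

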